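# Screw the lid onto the dry-storage jar, just snug

## Task

Close the metal storage jar with its lid, the one with the bar grip: set the lid squarely on the mouth so that it drops down onto the seal, then turn it clockwise until it is snug, stopping when you feel the torque rise; do not overtighten or force it. Let go of it at the end, and leave the other things on the desk where they are.

Things in the scene. Friction and masses are not known exactly. Their poses are not given: they have to be found in the camera images.
- jar: round aluminium storage jar, 77 mm wide at its rubber foot, fixed to the desk; origin at the centre of its underside, z up. Its open neck is 47 mm wide, its rim 75.5 mm up; round the neck run three sloping thread ramps of 75 deg, reaching 31 mm from the axis, with three 45 deg gaps between. The ramps' undersides fall about 5 mm per rad going clockwise
- jar_mouth (a point): point on the jar's axis 79 mm above the desk, the nominal top of the rubber seal ring in the rim; the seal's true height differs by up to 2 mm either way from jar to jar. Axes as the jar's
- jar_gap (a point): middle of one gap between the ramps, on the jar's +x side, 27 mm from its axis, 68 mm up (a thin upright dark rib on the jar's wall below marks it); the other gaps lie 120 deg either way
- lid: loose aluminium screw lid, 74 mm wide, 45 mm high with its bar, about 0.12 kg; origin at the centre of its lower edge, z up. Set on the jar with its pins in the gaps it rests on the seal, its origin about 63 mm (61 to 65) above the desk; with pins standing on the ramps it stays about 10 mm higher
- lid_pin (a point): one of three 5 mm pins inside the lower edge of the lid's skirt, pointing inward to 25.5 mm from the axis; this one on the lid's +x side (a small dark mark on the lid's top shows it), 28 mm from the axis; the others 120 deg either way. They pass the gaps within 15 deg of the middle
- lid_grip (a point): middle of the lid's black bar grip, 33 mm above the lid's origin, axes as the lid's. Bar 50 mm long (x), 14 mm wide (y), 24 mm high; the lid's flat top is 12 mm below. Seated, it turns clockwise nearly freely for 0.3 to 1.3 rad, hardly sinking, then stiffens: snug is a resistance about 0.45 N m above free turning, felt in slow forward turning (0.3 to 0.7 is good, about 0.9 is overtight)
- film_can: film canister, upright, 34 mm wide, 50 mm high; origin under its centre. Bystander, leave alone
- battery: camera battery 56x38x21 mm, lying; origin under its centre. Bystander, leave alone
- card_case: flat card case 70x94x16 mm; origin under its centre. Bystander, leave alone
- rear_cap: open round black lens cap 65 mm wide, 16 mm high; origin under its centre. Bystander, not the jar's lid, leave alone
- eraser: eraser 23x52x13 mm; origin under its centre. Bystander, leave alone
Things that resemble listed ones, but are neither listed nor needed, are in the scene too. What is shaped like the jar but pink is not meant. Leave any blue look-alike of the lid alone.

How it is judged (in metres and radians):
On the way, in this order (a step that is already met when the one before it is completed fails the run):
1. the lid sits squarely on the seal over the jar's mouth, its pins down between the ramps (horizontal distance between lid and jar_mouth below 0.004 m and z of lid in the frame of jar below 0.067 m and angle between lid's own z axis and vertical below 0.06 rad), for 0.2 s.
2. the lid is screwed down snug: its pins pull on the jar's ramps with more than 10 N (contact force between lid and jar above 10 N), for 0.2 s.
At the end, for the whole second after the job is handed in: The lid sits level (under 0.06 rad) and centred within 4 mm on the jar's mouth, its lower edge under 67 mm above the jar's foot, at rest, and so snug that its pins still pull on the jar's ramps with more than 10 N after it has been let go (all of step 1 and contact force between lid and jar above 10 N and linear speed of lid below 0.01 m/s); the robot touches nothing.
It fails at once if the lid is overtightened or forced: more than 50 N between lid and jar (contact force between lid and jar above 50 N).
It fails at once if a bystander (film can, battery, card case, rear cap or eraser) is moved by more than 30 mm (distance of any of film_can, battery, card_case, rear_cap, eraser from where it was at the start of the episode above 0.03 m).
It also fails if it takes over 67 s, if anything falls off the work surface, if the arm or the gripper's body presses on something with over 40 N, if the wrist force passes 120 N, or if a joint passes its speed limit or range.

## Robot

A 7-joint arm with a two-finger parallel gripper is mounted at the origin on a cart in front of the work surface, level with it; the furniture and walls round the work are solid. World frame = base frame: x ahead of the robot, y to its left, z up, the work surface at z = 0. Lengths are in mm, angles in rad, forces in N, time in s.
With the tool pointing down it reaches from about 425 to 1025 mm from the base axis. Payload 9.4 kg.
Tool frame: the origin (TCP) lies midway between the tips of the shut fingers; the grasp point (between the pads) lies pinch_z behind it (pinch_z is the distance from the TCP to the grasp point, in mm); z points along the fingers, y is the line along which they close (so a half turn about z gives the same grasp; the last joint's range is limited). The gripper opens to 85 mm and grips with 20 to 120 N. Pads are 22 mm wide; open, the fingers measure 114 mm over their backs; the gripper's body (76 mm by 85 mm) begins 54 mm behind the grasp point. The pads swing forward as they close: fully open they stand 13 mm farther back than shut.
Start: joints at [1.129, 0.599, -0.003, 1.599, 0.002, 0.943, -0.08], TCP at [258.643, -677.294, 231.275] pointing down, gripper open.
Joint ranges: [-2.57, 2.57], [-0.35, 1.97], [-1.29, 1.29], [0.11, 2.56], [-1.05, 4.19], [0.11, 1.86], [-2.63, 2.63]. Speed limits (rad/s): [2.22, 2.22, 3.01, 3.01, 3.14, 3.14, 3.14].

## Interface

Orientations are given as a unit quaternion [x, y, z, w].
In Python, from workcell import * gives the robot as it stands.
- The arm moves only by the tool apply_moves, never from a script. Its argument "plan" is a list of rows, each a list of 7 numbers: the shift along the world's x, y, z scaled (see below), then the turn, a rotation vector about the world's x, y, z scaled (see below), then the opening, from -1 (shut) to 1 (fully open). In form: [[tx, ty, tz, wx, wy, wz, claw], ...]. A call has 1 to 10 rows; each row is the pose to reach, as a shift and turn from the pose commanded when the call began; what a row does not reach only later rows make up. The controller multiplies each number of a shift by 10 cm and each number of a turn by 30 degrees. A row lasts 1/12 s, in which the tool goes at most 41.7 mm and 7.16 degrees, less where a joint would pass 70% of its speed; a pose out of reach is approached as far as the arm can. A call with a number of a shift or a turn outside -1 to 1 is refused whole. A call with a gripper value outside its range is refused whole. The fingers move at their own pace and stop on an object; the grip force is fixed at half the most. Time passes only in rows, so rows that repeat a pose let the fingers close. It gives the time, the measured TCP pose, the force, the opening and the grip force at its end, in the units of the state.
- get_obs(): the state, without advancing time (a new reading comes with each control period).
- grab_frame(name): name is "scene" or "top" or "wrist"; returns the picture (400x640x3 uint8, red, green, blue); there is no depth.
- camera_params(name): a dict with "mtx" (3x3 intrinsics, pixels), "extrinsics" (4x4, takes a point from world to camera coordinates). Camera axes: x right, y down, z forward; pixel columns grow to the right and rows downward; lengths in mm; the calibration is good to about 2 mm. A picture is of the moment at which its call begins: read the wrist's pose just before it. camera_params takes no time and is no camera call; for the wrist camera it gives the pose at the moment of the call.
- hand_in(): hands the job in; it is judged then, once.
The state is a dict: "time": time; "qpos": joint angles; "dq": joint speeds; "joint_efforts": joint torques, N m; "ee_pos": TCP position; "tcp_rot": TCP orientation; "contact_force": force on the tool from outside, world axes, zero at the start; "ft_torque": the same for the moment, N m; "finger_gap": finger opening in mm; "grasp_force": force on a finger pad.
Only numpy, scipy, OpenCV 4.12 (cv2) and the standard library are available. Lean on these libraries where they do the work, as an engineer would, in place of code of your own. Each camera call takes 0.05 s, during which the arm holds its last target. There are 200 camera calls.

## Working session

There is one attempt and no reset: what is moved stays moved. The work goes in short steps, Python scripts to look and compute and a tool call to move; the robot and the scene stay as the last step left them, time stands still between calls to the robot, and variables do not carry over. Pictures are saved under pics/ and viewed, at most 10 in all, crops included, and the job is handed in when it is done.

Besides the shell and the picture viewer there is one more tool, called after "Call:" as name(argument=value, ...) on one line, values as JSON. apply_moves: Moves the arm, as the interface text tells. Shifts and turns lie within -1 to 1; 1 stands for 10 cm of shift or 30 degrees of turn. Its arguments: {"type":"object","properties":{"plan":{"type":"array","items":{"type":"array","items":{"type":"number","minimum":-1,"maximum":1}}}},"required":["plan"]}

```bash
mkdir -p pics; ls; python3 - <<'E'
from workcell import *
import cv2
o=get_obs(); print(o)
for n in("scene","top"):
    cv2.imwrite(f"pics/{n}0.png",grab_frame(n)[...,::-1])
    p=camera_params(n); print(n,p["mtx"].round(1).tolist(),p["extrinsics"].round(3).tolist())
E
```

```text
pics
{'time': 0.0, 'qpos': array([ 1.12930775,  0.6001299 , -0.00253242,  1.60011761,  0.00180504,
        0.9428739 , -0.07982932]), 'dq': array([-0.00082452, -0.00122046,  0.00018253,  0.00146614, -0.00071394,
        0.00064405, -0.00155373]), 'joint_efforts': array([-5.79755615e-04, -7.76451731e+01,  1.56471457e+00, -2.58007550e+01,
        1.23515481e-02,  8.96000653e-03,  1.13193201e-07]), 'ee_pos': array([ 258.46022907, -676.87657261,  230.41803122]), 'tcp_rot': array([ 9.83409834e-01,  1.81396019e-01, -2.11832353e-04, -7.33414571e-04]), 'contact_force': array([0.64205909, 0.66374181, 0.5874444 ]), 'ft_torque': array([0.03074601, 0.02322333, 0.05200069]), 'grasp_force': 0.0, 'finger_gap': 85.53979928578019}
scene [[462.8, 0.0, 324.8], [0.0, 462.8, 200.6], [0.0, 0.0, 1.0]] [[-0.562, -0.827, 0.004, 248.654], [-0.54, 0.363, -0.759, 370.969], [0.626, -0.429, -0.651, 633.434], [0.0, 0.0, 0.0, 1.0]]
top [[461.8, 0.0, 324.0], [0.0, 461.8, 199.6], [0.0, 0.0, 1.0]] [[0.009, -1.0, -0.025, -40.251], [-0.997, -0.007, -0.073, 525.971], [0.072, 0.026, -0.997, 1121.874], [0.0, 0.0, 0.0, 1.0]]
```

View pics/scene0.png

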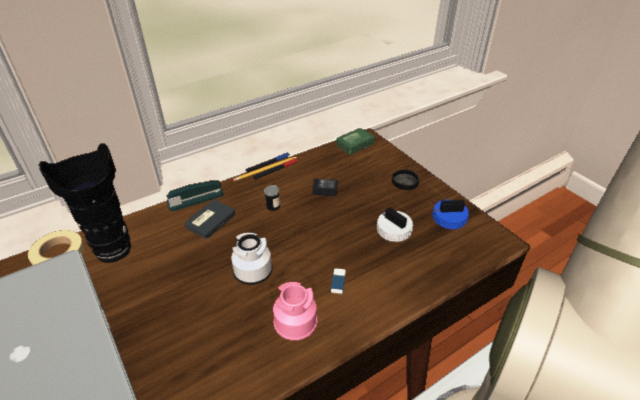

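View pics/top0.png

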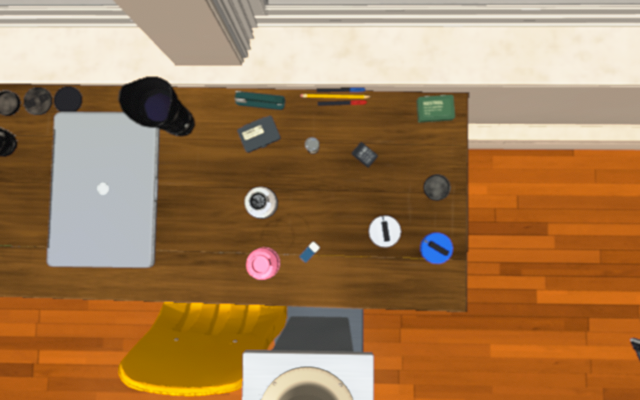

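The scene view shows the jar at about (251,260) and the white lid with its black bar at (395,226). In the top view the jar is at (260,202) and the lid at (385,232). The pink jar and the blue lid are decoys.

```bash
cat > h.py <<'E'
from workcell import *
import numpy as np, cv2
def ray(P,uv):
    E=P["extrinsics"];R,t=E[:3,:3],E[:3,3]
    d=R.T@np.linalg.solve(P["mtx"],[uv[0],uv[1],1.]); return -R.T@t,d
def onplane(P,uv,z):
    c,d=ray(P,uv); return c+d*(z-c[2])/d[2]
def proj(P,X):
    E=P["extrinsics"];q=P["mtx"]@(E[:3,:3]@np.asarray(X,float)+E[:3,3]);return q[:2]/q[2]
E
python3 - <<'E'
from h import *
P=camera_params("top"); im=grab_frame("top")
print("lid",onplane(P,(385,232),25)); print("jar",onplane(P,(260,202),75))
c=[cv2.resize(im[y-30:y+30,x-40:x+40],(400,300),interpolation=cv2.INTER_CUBIC) for x,y in((385,232),(260,202))]
im=grab_frame("scene")
c2=[cv2.resize(im[y-30:y+30,x-40:x+40],(400,300),interpolation=cv2.INTER_CUBIC) for x,y in((395,226),(251,260))]
cv2.imwrite("pics/crop1.png",np.vstack([np.hstack(c),np.hstack(c2)])[...,::-1])
E
```

```text
lid [ 447.8507426  -185.27429967   25.        ]
jar [515.44107572 113.44202686  75.        ]
```

View pics/crop1.png

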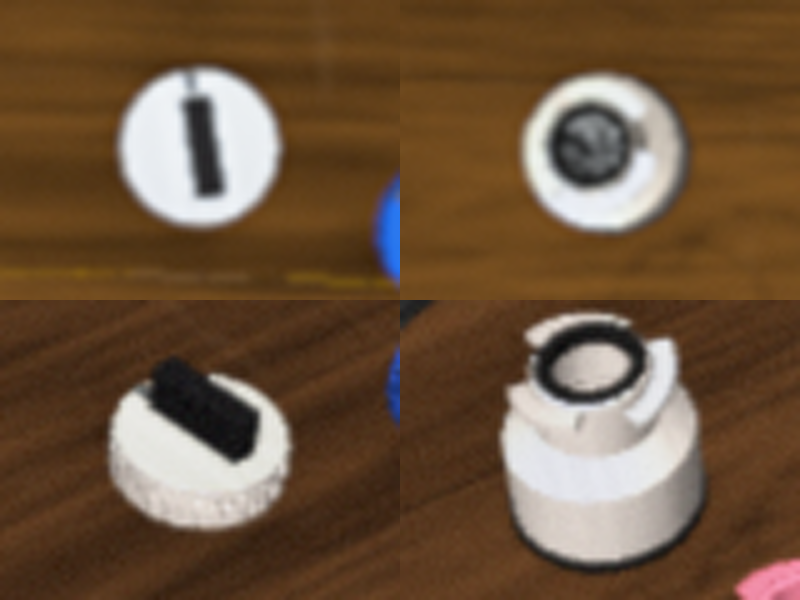

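The lid's mark is at the far end of its bar (top crop (190,80)), so the lid's yaw is about 11°. The jar's rib shows in the scene view at about pixel (247,254), facing the scene camera.

```bash
python3 - <<'E'
import workcell; print([n for n in dir(workcell) if n[0]!='_'], getattr(workcell,'pinch_z',None))
from h import *
from scipy.spatial.transform import Rotation as Ro
o=get_obs();P=camera_params("wrist")
Rt=Ro.from_quat(o["tcp_rot"]).as_matrix()
E=P["extrinsics"];c=-E[:3,:3].T@E[:3,3]
print("cam in tool",Rt.T@(c-o["ee_pos"]),(Rt.T@E[:3,:3].T).round(3).tolist(),P["mtx"][0])
P=camera_params("top");S=camera_params("scene")
# rib from scene at z~45..66
j=np.array([515.4,113.4])
for z in(50,60,68):
    r=onplane(S,(247,254.4),z);d=r[:2]-j;print(z,r,np.hypot(*d),np.degrees(np.arctan2(d[1],d[0])))
# lid yaw
a=onplane(P,(385-40+19,0+232-30+10),45);
for p,q in(((190,80),(200,147)),((195,100),(213,190))):
    f=lambda u:onplane(P,(345+u[0]/5,202+u[1]/5),30);d=f(p)-f(q);print(np.degrees(np.arctan2(d[1],d[0])))
E
```

```text
['IKError', 'camera_params', 'get_obs', 'grab_frame', 'hand_in', 'pinch_z'] 18.700000000000003
cam in tool [  80.26646867   -0.15884586 -142.69909457] [[0.0, -0.949, -0.314], [1.0, 0.001, -0.001], [0.001, -0.314, 0.949]] [335.33528671   0.         318.53868465]
50 [515.10479128 127.59361003  50.        ] 14.196679679360898 91.19150627282107
60 [506.21005705 130.93912674  60.        ] 19.800909528900505 117.65310456981166
68 [499.09426966 133.6155401   68.        ] 25.97200230075159 128.88943418128568
8.476713715313428
11.296615669354287
```

Call:
apply_moves(plan=[[0.4,1,0,0,0,-0.36,1],[0.4,1,0,0,0,-0.36,1],[0.4,1,0,0,0,-0.36,1]])

```text
time: 0.45
ee_pos: [300.2, -573.5, 230.7]
tcp_rot: [0.996, 0.087, 0.0, -0.001]
contact_force: [0.1, 0.4, 0.3]
finger_gap: 85.6
grasp_force: 0.0
```

Call:
apply_moves(plan=[[0.4,1,-0.2,0,0,0,1],[0.4,1,-0.2,0,0,0,1],[0.4,1,-0.2,0,0,0,1]])

```text
time: 0.7
ee_pos: [340.0, -473.2, 210.7]
tcp_rot: [0.996, 0.089, 0.0, -0.001]
contact_force: [0.6, 0.2, -0.1]
finger_gap: 85.2
grasp_force: 0.0
```

Call:
apply_moves(plan=[[0.4,1,-0.2,0,0,0,1],[0.4,1,-0.2,0,0,0,1],[0.4,1,-0.2,0,0,0,1]])

```text
time: 0.95
ee_pos: [379.6, -373.3, 190.7]
tcp_rot: [0.996, 0.089, -0.0, -0.001]
contact_force: [0.8, 0.2, -0.4]
finger_gap: 85.5
grasp_force: 0.0
```

Call:
apply_moves(plan=[[0.4,1,-0.2,0,0,0,1],[0.4,1,-0.2,0,0,0,1],[0.4,1,-0.2,0,0,0,1]])

```text
time: 1.2
ee_pos: [419.6, -273.5, 170.7]
tcp_rot: [0.996, 0.089, -0.0, -0.001]
contact_force: [0.0, 0.9, -0.4]
finger_gap: 85.5
grasp_force: 0.0
```

Call:
apply_moves(plan=[[0.3,0.92,-0.2,0,0,0,1],[0.3,0.92,-0.2,0,0,0,1],[0.3,0.92,-0.2,0,0,0,1],[0.3,0.92,-0.2,0,0,0,1],[0.3,0.92,-0.2,0,0,0,1]])

```text
time: 1.62
ee_pos: [448.9, -184.5, 151.1]
tcp_rot: [0.996, 0.089, -0.0, -0.0]
contact_force: [-0.9, -0.4, -0.5]
finger_gap: 85.6
grasp_force: 0.0
```

```bash
python3 - <<'E'
from h import *
o=get_obs();print(o["qpos"].round(3),o["ee_pos"].round(1))
P=camera_params("wrist");im=grab_frame("wrist");np.save("w1.npy",im)
cv2.imwrite("pics/w1.png",im[...,::-1])
print(proj(P,[448,-185,21]),proj(P,[448,-185,45]))
E
```

```text
[ 0.247  0.44   0.035  2.217 -0.032  0.485 -1.084] [ 448.9 -184.5  151.1]
[319.41481475 190.34866189] [319.44826883 199.13565589]
```

View pics/w1.png

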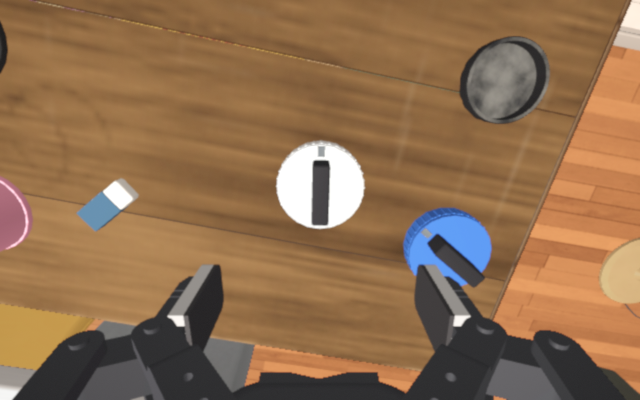

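The wrist view shows the lid at about (320,185), bar upright in the image with the mark at (321,151). The blue decoy is well off to the right.

```bash
cat >> h.py <<'E'
from scipy.spatial.transform import Rotation as Ro
def big(m):
    cs,_=cv2.findContours(m.astype(np.uint8),cv2.RETR_EXTERNAL,cv2.CHAIN_APPROX_NONE)
    return max(cs,key=cv2.contourArea)
def yaw(d): return np.degrees(np.arctan2(d[1],d[0]))
def intool(o,X): return Ro.from_quat(o["tcp_rot"]).inv().apply(np.asarray(X)-o["ee_pos"])
E
python3 - <<'E'
from h import *
o=get_obs();P=camera_params("wrist");im=np.load("w1.npy")
x0,y0,x1,y1=265,130,375,240
s=im[y0:y1,x0:x1].astype(int)
white=(s.min(2)>150)
c=big(white);hull=cv2.convexHull(c)+[x0,y0]
e=cv2.fitEllipse(hull);print("lid ellipse",e)
ctr=onplane(P,e[0],21)
c1=onplane(P,e[0],20);print("centre",c1)
dark=(s.max(2)<70)
inner=np.zeros(dark.shape,np.uint8);cv2.fillPoly(inner,[hull-[x0,y0]],1)
b=big(dark&(inner>0))+[x0,y0]; r=cv2.minAreaRect(b);print("bar",r)
bc=onplane(P,r[0],45);bp=cv2.boxPoints(r)
W=np.array([onplane(P,p,45) for p in bp]);L=[W[1]-W[0],W[2]-W[1]];L=max(L,key=np.linalg.norm)
print("barctr",bc,"len",np.linalg.norm(L),"yaw",yaw(L[:2]))
print("in tool",intool(o,c1),intool(o,bc))
print("tooly",yaw(Ro.from_quat(o["tcp_rot"]).as_matrix()[:,1]))
m=onplane(P,(321,151),21);print("mark yaw",yaw((m-c1)[:2]),np.hypot(*(m-c1)[:2]))
# top view
T=camera_params("top");im=grab_frame("top");s=im[205:260,355:415].astype(int)
e=cv2.fitEllipse(cv2.convexHull(big(s.min(2)>150))+[355,205]);print(e,onplane(T,e[0],20))
E
```

```text
lid ellipse ((319.94580078125, 184.83839416503906), (87.15178680419922, 88.35649871826172), 89.45389556884766)
centre [ 452.25099348 -185.92492488   20.        ]
bar ((321.0, 165.0), (8.0, 14.0), 90.0)
barctr [ 474.57343574 -182.6281905    45.        ] len 10.540058443706538 yaw -79.83924511800862
in tool [  3.54964276   0.82270731 131.34999703] [ 26.09865861   1.5129792  106.34549154]
tooly -79.87141271211219
mark yaw 8.528709562749993 28.993329860597658
((396.6895751953125, 233.27252197265625), (11.843514442443848, 33.53120040893555), 22.1922550201416) [ 445.0284678  -214.28475916   20.        ]
```

Call:
apply_moves(plan=[[0.2,1,0.2,0,0,0.95,1],[0.2,1,0.2,0,0,0.95,1],[0.2,1,0.2,0,0,0.95,1],[0.2,1,0.2,0,0,0.95,1]])

```text
time: 2.05
ee_pos: [470.2, -82.3, 172.5]
tcp_rot: [0.942, 0.335, 0.002, 0.0]
contact_force: [-0.0, -0.2, 0.4]
finger_gap: 85.4
grasp_force: 0.0
```

Call:
apply_moves(plan=[[0.2,1,0.2,0,0,0.95,1],[0.2,1,0.2,0,0,0.95,1],[0.2,1,0.2,0,0,0.95,1],[0.2,1,0.2,0,0,0.95,1]])

```text
time: 2.38
ee_pos: [490.6, 18.1, 192.8]
tcp_rot: [0.831, 0.557, 0.002, 0.0]
contact_force: [-0.0, -0.7, 0.2]
finger_gap: 85.4
grasp_force: 0.0
```

Call:
apply_moves(plan=[[0.2,1,0.2,0,0,0.95,1],[0.2,1,0.2,0,0,0.95,1],[0.2,1,0.2,0,0,0.95,1],[0.2,1,0.2,0,0,0.95,1]])

```text
time: 2.72
ee_pos: [510.7, 118.6, 212.9]
tcp_rot: [0.668, 0.744, 0.002, 0.0]
contact_force: [1.1, -0.6, -0.4]
finger_gap: 85.4
grasp_force: 0.0
```

Call:
apply_moves(plan=[[0,0,0,0,0,0.95,1],[0,0,0,0,0,0.95,1],[0,0,0,0,0,0.95,1],[0,0,0,0,0,0.95,1],[0,0,0,0,0,0.95,1],[0,0,0,0,0,0.95,1]])

```text
time: 3.22
ee_pos: [509.1, 112.9, 211.4]
tcp_rot: [0.472, 0.882, -0.0, 0.0]
contact_force: [-0.1, 0.5, -0.9]
finger_gap: 85.6
grasp_force: 0.0
```

```bash
python3 - <<'E'
from h import *
o=get_obs();print(o["qpos"].round(3),o["ee_pos"].round(1))
P=camera_params("wrist");im=grab_frame("wrist");np.save("w2.npy",im)
u,v=proj(P,[515.4,113.4,70]).astype(int);print(u,v)
x0,y0=max(u-80,0),max(v-60,0)
print(x0,y0);cv2.imwrite("pics/w2.png",cv2.resize(im[y0:y0+120,x0:x0+160],None,fx=5,fy=5,interpolation=cv2.INTER_CUBIC)[...,::-1])
E
```

```text
[ 0.061  0.427 -0.529  2.06   0.318  0.733 -0.079] [509.1 112.9 211.4]
324 190
244 130
```

View pics/w2.png

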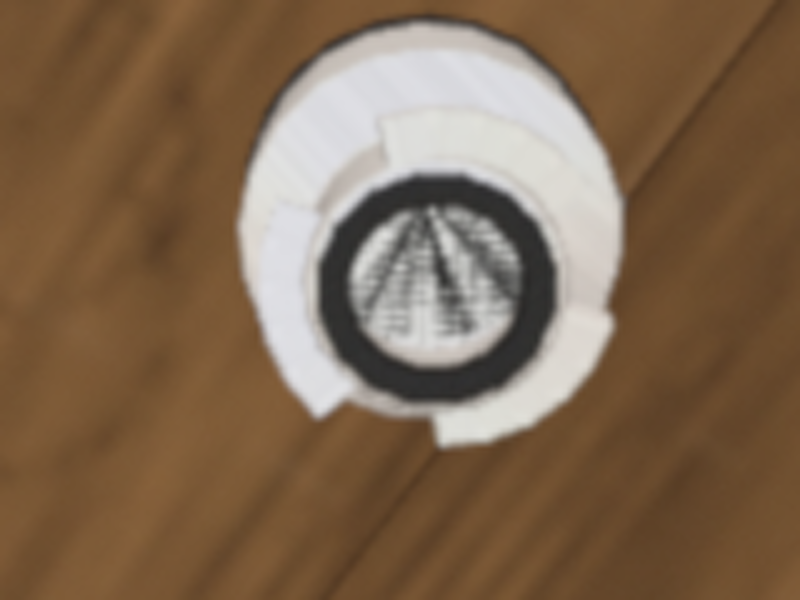

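The crop shows the black seal ring at about (437,287). The ramp corners are at (383,118), (275,203), (320,417), (437,447) and (613,317), so one gap is at the upper left, one at the bottom and one at the right.

```bash
python3 - <<'E'
from h import *
o=get_obs();P=camera_params("wrist");im=np.load("w2.npy")
s=im[130:250,244:404].astype(int)
m=(s.max(2)<90).astype(np.uint8); m[:, :60]=0;m[:30]=0;m[85:]=0;m[:,115:]=0
c=big(m)+[244,130];e=cv2.fitEllipse(cv2.convexHull(c));print("seal ellipse",e)
J=onplane(P,e[0],78);print("jar",J,"intool",intool(o,J))
ed=[onplane(P,e[0]+np.array(d),78)-J for d in((e[1][0]/2,0),(0,e[1][0]/2))];print("seal radius",[np.hypot(*d[:2]).round(1) for d in ed])
for q in((383,118),(275,203),(320,417),(437,447),(613,317)):
    w=onplane(P,(244+q[0]/5,130+q[1]/5),70)-J;print(q,yaw(w[:2]),np.hypot(*w[:2]))
T=camera_params("top");tm=grab_frame("top")
R=Ro.from_quat(o["tcp_rot"]).as_matrix();print("toolx yaw",yaw(R[:,0]),R[2].round(4))
# lid again
im=np.load("w1.npy");s=im[130:240,265:375].astype(int)
print(s[60,50:65].max(1),s[25,52:62].max(1))
inner=np.zeros(s.shape[:2],np.uint8);cv2.fillPoly(inner,[cv2.convexHull(big(s.min(2)>150))],1)
b=big((s.max(2)<110)&(inner>0))+[265,130];r=cv2.minAreaRect(b);print("bar",r)
row=s[:,55].min(1);print("white column rows",[ (i+130,v) for i,v in enumerate(row)][6:20], [(i+130,v) for i,v in enumerate(row)][92:104])
E
```

```text
seal ellipse ((330.9580383300781, 187.44125366210938), (45.22541427612305, 46.94874954223633), 84.41891479492188)
jar [516.79214052 120.47840268  78.        ] intool [  1.70582508  10.44662138 133.35926829]
seal radius [np.float64(19.4), np.float64(20.6)]
(383, 118) 141.49054821769005 29.088223731800614
(275, 203) -171.30518595949692 30.414237000315175
(320, 417) -93.29832288815028 33.43915068451174
(437, 447) -54.369439515999694 32.53487435075976
(613, 317) 20.024662833282516 32.9010101195457
toolx yaw 123.7203752373778 [-3.e-04  0.e+00 -1.e+00]
[ 75  74  74  75  74  72  72  72  72  72  70  70  68  89 186] [237 191 166 163 164 165 164 201 252 255]
bar ((320.2041931152344, 192.49395751953125), (15.568184852600098, 63.25213623046875), 1.1691393852233887)
white column rows [(136, np.int64(51)), (137, np.int64(51)), (138, np.int64(53)), (139, np.int64(70)), (140, np.int64(119)), (141, np.int64(163)), (142, np.int64(190)), (143, np.int64(214)), (144, np.int64(216)), (145, np.int64(237)), (146, np.int64(195)), (147, np.int64(154)), (148, np.int64(154)), (149, np.int64(154))] [(222, np.int64(68)), (223, np.int64(71)), (224, np.int64(98)), (225, np.int64(184)), (226, np.int64(243)), (227, np.int64(245)), (228, np.int64(196)), (229, np.int64(110)), (230, np.int64(60)), (231, np.int64(56)), (232, np.int64(57)), (233, np.int64(59))]
```

```bash
python3 - <<'E'
from h import *
T=camera_params("top");S=camera_params("scene")
print("top seal",onplane(T,(260-40+188.5/5,202-30+145/5),78))
print("scene seal",onplane(S,(251-40+192/5,260-30+62/5),78))
tm=grab_frame("top");
J=np.array([516.8,120.5,0])
for a in(45,165,145,285):
  for r,z in((25,60),(25,66),(31,70)):
    p=J+[r*np.cos(np.radians(a)),r*np.sin(np.radians(a)),z]
    print(a,z,((proj(S,p)-[211,230])*5+[400,300]).round(0))
P=camera_params("wrist")
for r,z in((25,60),(25,66),(31,70)): 
  p=J+[r*np.cos(np.radians(165)),r*np.sin(np.radians(165)),z];print(((proj(P,p)-[244,130])*5).round(0))
# lid centre via bar & disc width
w1=np.load("w1.npy")
E
```

```text
top seal [517.55484156 118.41401935  78.        ]
scene seal [514.64182397 119.63680323  78.        ]
45 60 [528. 384.]
45 66 [526. 373.]
45 70 [510. 363.]
165 60 [607. 440.]
165 66 [605. 429.]
165 70 [607. 433.]
145 60 [583. 443.]
145 66 [581. 432.]
145 70 [578. 437.]
285 60 [641. 357.]
285 66 [640. 346.]
285 70 [651. 330.]
[339. 161.]
[338. 168.]
[314. 147.]
```

```bash
python3 - <<'E'
from h import *
# look-1 camera: rebuild from the pose (camera fixed in tool)
o=get_obs();P=camera_params("wrist");R=Ro.from_quat(o["tcp_rot"]).as_matrix();E=P["extrinsics"]
# tool->cam transform
Rc=E[:3,:3]@R;tc=E[:3,:3]@o["ee_pos"]+E[:3,3]
Q={"mtx":P["mtx"],"extrinsics":np.vstack([np.c_[Rc,tc],[0,0,0,1]])}  # tool frame as world
h=151.1
f=lambda u,v,z:onplane(Q,(u,v),h-z)[:2].round(2)   # plane at world height z
for n,u,v,z,d in(("top near edge",320,228.8,21,37),("skirt foot",320,140.5,0,-37),("bar lower end",320,224.7,45,25)): 
    a=f(u,v,z);print(n,a[0]+d,a[1])
w=np.load("w1.npy");print("col319 rows154-164",w[154:166,319].max(1))
for r in(165,192,215):
    x=w[r,300:342].max(1);print(r,np.where(x<120)[0][[0,-1]]+300)
for z,v in((21,160),): a=f(320.2,v,z);print("bar upper foot",a[0]-25,a[1])
print("lateral at bar top",f(320.2,215,45),f(319.9,185,21), "jar",intool(o,[516.8,120.5,78]))
E
```

```text
top near edge 1.75 1.11
skirt foot 2.1300000000000026 1.08
bar lower end 3.539999999999999 0.96
col319 rows154-164 [163 166 205 255 255 231 150  52  37  38  40  46]
165 [313 328]
192 [313 328]
215 [312 327]
bar upper foot 1.1499999999999986 1.16
lateral at bar top [-13.16   1.1 ] [4.79 0.95] jar [  1.03781046  10.21305029 133.38134853]
```

Call:
apply_moves(plan=[[-0.2,-1,-0.2,0,0,-0.947,1],[-0.2,-1,-0.2,0,0,-0.947,1],[-0.2,-1,-0.2,0,0,-0.947,1],[-0.2,-1,-0.2,0,0,-0.947,1]])

```text
time: 3.7
ee_pos: [486.7, 9.3, 190.3]
tcp_rot: [0.677, 0.736, -0.002, -0.0]
contact_force: [-0.0, 0.5, 0.2]
finger_gap: 85.5
grasp_force: 0.0
```

Call:
apply_moves(plan=[[-0.2,-1,-0.3,0,0,-0.947,1],[-0.2,-1,-0.3,0,0,-0.947,1],[-0.2,-1,-0.3,0,0,-0.947,1],[-0.2,-1,-0.3,0,0,-0.947,1]])

```text
time: 4.03
ee_pos: [466.4, -90.4, 160.2]
tcp_rot: [0.837, 0.548, -0.002, 0.0]
contact_force: [-0.4, 0.7, 0.3]
finger_gap: 85.2
grasp_force: 0.0
```

Call:
apply_moves(plan=[[-0.2,-1,-0.3,0,0,-0.947,1],[-0.2,-1,-0.3,0,0,-0.947,1],[-0.2,-1,-0.3,0,0,-0.947,1],[-0.2,-1,-0.3,0,0,-0.947,1]])

```text
time: 4.37
ee_pos: [446.8, -190.3, 130.3]
tcp_rot: [0.945, 0.326, -0.001, 0.001]
contact_force: [-0.3, 0.1, 0.3]
finger_gap: 85.5
grasp_force: 0.0
```

Call:
apply_moves(plan=[[0,0,-0.2,0,0,-0.947,1],[0,0,-0.2,0,0,-0.947,1],[0,0,-0.2,0,0,-0.947,1],[0,0,-0.2,0,0,-0.947,1],[0,0,-0.2,0,0,-0.947,1],[0,0,-0.2,0,0,-0.947,1],[0,0,-0.2,0,0,-0.947,1]])

```text
time: 4.95
ee_pos: [448.9, -185.2, 111.4]
tcp_rot: [0.996, 0.093, 0.0, 0.0]
contact_force: [0.4, -0.1, 1.1]
finger_gap: 85.5
grasp_force: 0.0
```

```bash
python3 - <<'E'
from h import *
o=get_obs();print(o["ee_pos"].round(2),[451.0,-185.2,23]-o["ee_pos"],yaw(Ro.from_quat(o["tcp_rot"]).as_matrix()[:,0]),o["qpos"].round(2))
E
```

```text
[ 448.85 -185.21  111.43] [ 2.14696062e+00  1.29058618e-02 -8.84296921e+01] 10.664920058961 [ 0.23  0.51  0.07  2.25 -0.09  0.38 -1.02]
```

Call:
apply_moves(plan=[[0.02,0,-0.4,0,0,-0.05,1],[0.02,0,-0.7,0,0,-0.05,1],[0.02,0,-0.84,0,0,-0.05,1],[0.02,0,-0.88,0,0,-0.05,1],[0.02,0,-0.88,0,0,-0.05,1],[0.02,0,-0.88,0,0,-0.05,1]])

```text
time: 5.45
ee_pos: [450.7, -185.5, 23.8]
tcp_rot: [0.997, 0.078, 0.0, -0.0]
contact_force: [-0.2, -0.7, -0.1]
finger_gap: 85.7
grasp_force: 0.0
```

Call:
apply_moves(plan=[[0,0,0,0,0,0,0],[0,0,0,0,0,0,-0.4],[0,0,0,0,0,0,-1],[0,0,0,0,0,0,-1],[0,0,0,0,0,0,-1],[0,0,0,0,0,0,-1],[0,0,0,0,0,0,-1],[0,0,0,0,0,0,-1]])

```text
time: 6.12
ee_pos: [450.8, -185.3, 23.7]
tcp_rot: [0.997, 0.078, 0.0, 0.0]
contact_force: [-0.2, 0.9, 7.9]
finger_gap: 12.9
grasp_force: 58.6
```

Call:
apply_moves(plan=[[0,0,0.1,0,0,0,-1],[0,0,0.4,0,0,0,-1],[0,0,0.8,0,0,0,-1],[0,0,1,0,0,0,-1],[0,0,1,0,0,0,-1]])

```text
time: 6.53
ee_pos: [452.1, -185.9, 127.5]
tcp_rot: [0.997, 0.078, 0.003, 0.001]
contact_force: [0.1, 0.1, -1.6]
finger_gap: 12.5
grasp_force: 58.7
```

Call:
apply_moves(plan=[[0.2,0.9,0.4,0,0,0.9,-1],[0.2,0.9,0.4,0,0,0.9,-1],[0.2,0.9,0.4,0,0,0.9,-1],[0.2,0.9,0.4,0,0,0.9,-1]])

```text
time: 6.87
ee_pos: [472.1, -91.0, 164.6]
tcp_rot: [0.949, 0.315, 0.001, -0.0]
contact_force: [-0.1, -0.2, -1.3]
finger_gap: 12.5
grasp_force: 58.9
```

Call:
apply_moves(plan=[[0.2,0.9,0,0,0,0.9,-1],[0.2,0.9,0,0,0,0.9,-1],[0.2,0.9,0,0,0,0.9,-1],[0.2,0.9,0,0,0,0.9,-1]])

```text
time: 7.2
ee_pos: [491.1, -1.2, 163.0]
tcp_rot: [0.85, 0.528, 0.0, -0.001]
contact_force: [0.6, -0.6, -0.4]
finger_gap: 12.9
grasp_force: 58.9
```

Call:
apply_moves(plan=[[0.2,0.9,0,0,0,0.9,-1],[0.2,0.9,0,0,0,0.9,-1],[0.2,0.9,0,0,0,0.9,-1],[0.2,0.9,0,0,0,0.9,-1]])

```text
time: 7.53
ee_pos: [511.0, 89.0, 162.9]
tcp_rot: [0.703, 0.711, 0.001, -0.001]
contact_force: [-0.6, -0.9, -0.9]
finger_gap: 12.4
grasp_force: 58.9
```

Call:
apply_moves(plan=[[0.05,0.36,0,0,0,0.9,-1],[0.05,0.36,0,0,0,0.9,-1],[0.05,0.36,0,0,0,0.9,-1],[0.05,0.36,0,0,0,0.9,-1]])

```text
time: 7.87
ee_pos: [515.0, 121.2, 162.7]
tcp_rot: [0.519, 0.855, -0.0, -0.001]
contact_force: [-0.0, -0.6, -1.8]
finger_gap: 12.7
grasp_force: 58.9
```

Call:
apply_moves(plan=[[0,0,0,0,0,0.9,-1],[0,0,0,0,0,0.9,-1],[0,0,0,0,0,0.9,-1],[0,0,0,0,0,0.9,-1]])

```text
time: 8.2
ee_pos: [515.1, 120.4, 162.7]
tcp_rot: [0.306, 0.952, -0.0, -0.001]
contact_force: [0.2, -0.6, -1.1]
finger_gap: 12.5
grasp_force: 58.9
```

Call:
apply_moves(plan=[[0,0,0,0,0,0.7,-1],[0,0,0,0,0,0.7,-1],[0,0,0,0,0,0.7,-1],[0,0,0,0,0,0.7,-1],[0,0,0,0,0,0.7,-1],[0,0,0,0,0,0.7,-1]])

```text
time: 8.7
ee_pos: [515.4, 120.5, 163.0]
tcp_rot: [0.133, 0.991, -0.0, -0.0]
contact_force: [-0.5, 0.1, -1.4]
finger_gap: 12.9
grasp_force: 58.9
```

```bash
python3 - <<'E'
from h import *
o=get_obs();R=Ro.from_quat(o["tcp_rot"]).as_matrix();print(o["ee_pos"].round(2),yaw(R[:,0]),o["qpos"].round(2),o["contact_force"],R[2])
im=grab_frame("wrist");np.save("w3.npy",im)
cv2.imwrite("pics/w3.png",im[...,::-1])
E
```

```text
[515.39 120.54 162.98] 164.73939829808913 [ 0.12  0.53 -0.65  2.08  0.51  0.69  0.44] [-0.47792584  0.05713175 -1.41195199] [ 6.23224176e-04 -2.11110798e-04 -9.99999784e-01]
```

View pics/w3.png

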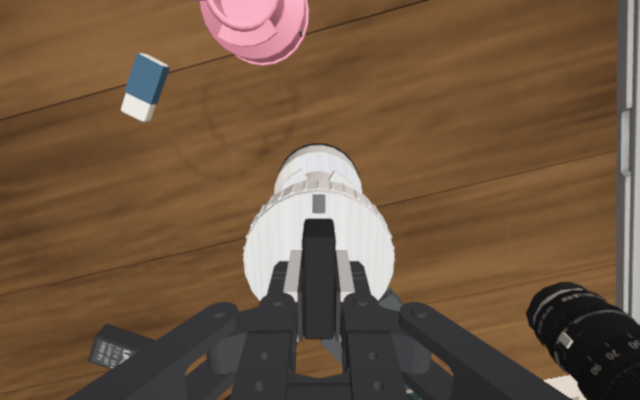

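The held lid is central in the grip: bar at columns 303–335, mark at (319,203). Its mark points straight at the visible jar gap at about (319,180). The jar body spans columns 275–362, centred in the view, and its foot edge is near row 145.

```bash
python3 - <<'E'
from h import *
o=get_obs();P=camera_params("wrist");im=np.load("w3.npy").astype(int)
R=Ro.from_quat(o["tcp_rot"]).as_matrix()
print(im[138:160,318].max(1))
for r in(165,170,175,180):
    x=im[r,255:385].min(1);i=np.where(x>130)[0]+255;print(r,i[0],i[-1])
for v,z,rr in((144.5,0,38.5),(144.5,2,38.5),(147.5,8,38)):
    p=onplane(P,(318.5,v),z);t=intool(o,p);print(v,z,t[0]-rr,t[1], (p-R[:,0]*rr)[:2])
# lid pose in tool: far skirt foot row
print(im[176:216:1,330].max(1))
E
```

```text
[117 119 121 124 115  76  83 145 186 195 196 197 197 203 217 224 227 228
 228 228 228 228]
165 284 352
170 281 355
175 278 357
180 276 360
144.5 0 -4.758308866182702 0.1923289970722177 [520.04745624 119.56172206]
144.5 2 -4.446865374364471 0.18975450940210864 [519.74691187 119.64122653]
147.5 8 -5.674678242929311 0.18297086978928015 [520.93187974 119.31320521]
[173 177 191 208 215 202 180 170 167 169 168 169 180 203 212 207 211 221
 226 227 227 227 228 228 228 228 228 228 228 228 228 228 228 228 228 228
 228 228 228 228]
```

```bash
python3 - <<'E'
from h import *
T=camera_params("top");S=camera_params("scene")
px=lambda u,v,x,y:(x-40+(u+.5)/5-.5,y-30+(v+.5)/5-.5)
im=cv2.imread("pics/top0.png").astype(int)
s=im[205:260,355:415];e=cv2.fitEllipse(cv2.convexHull(big((s.min(2)>130)&(np.arange(355,415)<405)[None])));print(e)
c=(e[0][0]+355,e[0][1]+205);print("lid top cam",c,onplane(T,c,19))
print("lid top eyeball",onplane(T,px(199.5,147,385,232),19))
s=im[180:225,238:285]
m=(s.max(2)<90);e=cv2.fitEllipse(cv2.convexHull(big(m)));print(e);c=(e[0][0]+238,e[0][1]+180);print("jar top cam",c,onplane(T,c,78),onplane(T,px(589.5-400,145,260,202),78))
E
```

```text
((29.41067886352539, 25.961946487426758), (31.189668655395508, 31.71563720703125), 123.9041519165039)
lid top cam (384.4106788635254, 230.96194648742676) [ 450.39555189 -184.47190516   19.        ]
lid top eyeball [ 450.30457259 -184.68993892   19.        ]
((19.656038284301758, 20.656038284301758), (15.32240104675293, 15.794386863708496), 45.0)
jar top cam (257.65603828430176, 200.65603828430176) [518.36390041 118.53368481  78.        ] [518.49310124 118.90428718  78.        ]
```

Call:
apply_moves(plan=[[0.03,-0.013,-0.3,0,0,0.02,-1],[0.03,-0.013,-0.5,0,0,0.02,-1],[0.03,-0.013,-0.57,0,0,0.02,-1],[0.03,-0.013,-0.57,0,0,0.02,-1],[0.03,-0.013,-0.57,0,0,0.02,-1],[0.03,-0.013,-0.57,0,0,0.02,-1]])

```text
time: 9.25
ee_pos: [519.1, 119.9, 107.2]
tcp_rot: [0.126, 0.992, 0.0, 0.001]
contact_force: [-0.4, -0.1, -0.6]
finger_gap: 12.7
grasp_force: 58.9
```

Call:
apply_moves(plan=[[0,0,-0.02,0,0,0,-1],[0,0,-0.04,0,0,0,-1],[0,0,-0.06,0,0,0,-1],[0,0,-0.08,0,0,0,-1],[0,0,-0.09,0,0,0,-1],[0,0,-0.1,0,0,0,-1],[0,0,-0.1,0,0,0,-1]])

```text
time: 9.83
ee_pos: [518.5, 119.4, 96.0]
tcp_rot: [0.126, 0.992, -0.0, -0.0]
contact_force: [-0.9, -0.3, -0.7]
finger_gap: 12.5
grasp_force: 58.9
```

Call:
apply_moves(plan=[[0,0,-0.01,0,0,0,-1],[0,0,-0.02,0,0,0,-1],[0,0,-0.03,0,0,0,-1],[0,0,-0.04,0,0,0,-1],[0,0,-0.05,0,0,0,-1],[0,0,-0.05,0,0,0,-1]])

```text
time: 10.33
ee_pos: [518.6, 119.4, 91.1]
tcp_rot: [0.126, 0.992, -0.0, -0.0]
contact_force: [0.1, 0.6, -0.6]
finger_gap: 12.6
grasp_force: 58.9
```

Lid origin is at about 67 mm with no contact, so the pins are in the gaps. I'll keep lowering gently.

Call:
apply_moves(plan=[[0,0,-0.005,0,0,0,-1],[0,0,-0.01,0,0,0,-1],[0,0,-0.015,0,0,0,-1],[0,0,-0.02,0,0,0,-1],[0,0,-0.02,0,0,0,-1]])

```text
time: 10.75
ee_pos: [518.6, 119.4, 89.2]
tcp_rot: [0.126, 0.992, -0.0, -0.0]
contact_force: [0.6, -0.5, -1.0]
finger_gap: 13.0
grasp_force: 58.9
```

Call:
apply_moves(plan=[[0,0,-0.005,0,0,0,-1],[0,0,-0.01,0,0,0,-1],[0,0,-0.01,0,0,0,-1]])

```text
time: 11.0
ee_pos: [518.6, 119.4, 88.2]
tcp_rot: [0.126, 0.992, -0.0, -0.0]
contact_force: [-0.7, -0.3, -0.4]
finger_gap: 12.6
grasp_force: 58.9
```

Call:
apply_moves(plan=[[0,0,-0.005,0,0,0,-1],[0,0,-0.01,0,0,0,-1],[0,0,-0.01,0,0,0,-1]])

```text
time: 11.25
ee_pos: [518.6, 119.4, 87.2]
tcp_rot: [0.126, 0.992, -0.0, -0.0]
contact_force: [0.2, 0.1, -1.4]
finger_gap: 12.9
grasp_force: 58.9
```

Call:
apply_moves(plan=[[0,0,-0.005,0,0,0,-1],[0,0,-0.01,0,0,0,-1],[0,0,-0.01,0,0,0,-1]])

```text
time: 11.5
ee_pos: [518.6, 119.4, 86.2]
tcp_rot: [0.126, 0.992, -0.0, -0.0]
contact_force: [0.2, -0.0, -1.0]
finger_gap: 12.5
grasp_force: 58.9
```

Call:
apply_moves(plan=[[0,0,-0.005,0,0,0,-1],[0,0,-0.005,0,0,0,-1],[0,0,-0.005,0,0,0,-1]])

```text
time: 11.75
ee_pos: [518.6, 119.4, 85.7]
tcp_rot: [0.126, 0.992, -0.0, -0.0]
contact_force: [-0.7, -0.5, -0.7]
finger_gap: 12.9
grasp_force: 58.9
```

Call:
apply_moves(plan=[[0,0,-0.005,0,0,0,-1],[0,0,-0.005,0,0,0,-1],[0,0,-0.005,0,0,0,-1]])

```text
time: 12.0
ee_pos: [518.6, 119.4, 85.3]
tcp_rot: [0.126, 0.992, 0.0, 0.0]
contact_force: [0.1, -0.0, -1.6]
finger_gap: 12.9
grasp_force: 58.9
```

Call:
apply_moves(plan=[[0,0,-0.005,0,0,0,-1],[0,0,-0.005,0,0,0,-1],[0,0,-0.005,0,0,0,-1]])

```text
time: 12.25
ee_pos: [518.7, 119.4, 84.9]
tcp_rot: [0.126, 0.992, -0.0, 0.0]
contact_force: [-0.1, 0.1, 2.3]
finger_gap: 12.4
grasp_force: 59.5
```

```bash
cat > t.py <<'E'
from h import *
o=get_obs();R=Ro.from_quat(o["tcp_rot"]).as_matrix()
print("t %.2f pos %s yaw %.1f F %s M %s gap %.1f q7 %.2f"%(o["time"],o["ee_pos"].round(2),yaw(R[:,0]),o["contact_force"].round(1),o["ft_torque"].round(3),o["finger_gap"],o["qpos"][6]))
E
python3 t.py
```

```text
t 12.25 pos [518.68 119.43  84.91] yaw 165.6 F [-0.1  0.1  2.3] M [-0.128  0.147 -0.022] gap 12.4 q7 0.33
```

Call:
apply_moves(plan=[[0,0,0,0,0,-0.06,-1],[0,0,0,0,0,-0.12,-1],[0,0,0,0,0,-0.18,-1],[0,0,0,0,0,-0.24,-1]])

```text
time: 12.58
ee_pos: [518.9, 119.5, 84.9]
tcp_rot: [0.189, 0.982, 0.0, 0.0]
contact_force: [0.6, 0.3, 3.5]
finger_gap: 12.7
grasp_force: 59.5
```

```bash
python3 t.py
```

```text
t 12.58 pos [518.85 119.5   84.93] yaw 158.2 F [0.6 0.3 3.5] M [-0.042 -0.057 -0.011] gap 12.7 q7 0.23
```

Call:
apply_moves(plan=[[0,0,0,0,0,-0.06,-1],[0,0,0,0,0,-0.12,-1],[0,0,0,0,0,-0.18,-1],[0,0,0,0,0,-0.24,-1]])

```text
time: 12.92
ee_pos: [518.7, 119.5, 84.9]
tcp_rot: [0.251, 0.968, 0.0, 0.0]
contact_force: [0.7, -0.1, 4.4]
finger_gap: 12.8
grasp_force: 59.6
```

```bash
python3 t.py
```

```text
t 12.92 pos [518.72 119.5   84.88] yaw 151.0 F [ 0.7 -0.1  4.4] M [-0.034 -0.013  0.041] gap 12.8 q7 0.14
```

Call:
apply_moves(plan=[[0,0,0,0,0,-0.05,-1],[0,0,0,0,0,-0.1,-1],[0,0,0,0,0,-0.15,-1]])

```text
time: 13.17
ee_pos: [518.7, 119.5, 84.9]
tcp_rot: [0.288, 0.958, 0.0, 0.0]
contact_force: [-0.5, -0.2, 4.8]
finger_gap: 12.2
grasp_force: 59.7
```

```bash
python3 t.py
```

```text
t 13.17 pos [518.74 119.46  84.87] yaw 146.5 F [-0.5 -0.2  4.8] M [0.024 0.041 0.023] gap 12.2 q7 0.08
```

Call:
apply_moves(plan=[[0,0,0,0,0,-0.05,-1],[0,0,0,0,0,-0.1,-1],[0,0,0,0,0,-0.15,-1]])

```text
time: 13.42
ee_pos: [518.7, 119.5, 84.9]
tcp_rot: [0.325, 0.946, 0.0, 0.0]
contact_force: [0.3, 0.8, 4.7]
finger_gap: 12.3
grasp_force: 59.8
```

```bash
python3 t.py
```

```text
t 13.42 pos [518.72 119.48  84.86] yaw 142.0 F [0.3 0.8 4.7] M [-0.044  0.07   0.047] gap 12.3 q7 0.03
```

Call:
apply_moves(plan=[[0,0,0,0,0,-0.05,-1],[0,0,0,0,0,-0.1,-1],[0,0,0,0,0,-0.15,-1]])

```text
time: 13.67
ee_pos: [518.7, 119.4, 84.9]
tcp_rot: [0.362, 0.932, 0.0, 0.0]
contact_force: [0.2, 0.1, 5.0]
finger_gap: 12.8
grasp_force: 59.8
```

```bash
python3 t.py
```

```text
t 13.67 pos [518.74 119.44  84.88] yaw 137.5 F [0.2 0.1 5. ] M [-0.004  0.026  0.036] gap 12.8 q7 -0.03
```

Call:
apply_moves(plan=[[0,0,0,0,0,-0.05,-1],[0,0,0,0,0,-0.1,-1]])

```text
time: 13.83
ee_pos: [518.7, 119.4, 84.9]
tcp_rot: [0.387, 0.922, 0.0, 0.0]
contact_force: [0.2, 0.2, 4.7]
finger_gap: 12.2
grasp_force: 59.8
```

```bash
python3 t.py
```

```text
t 13.83 pos [518.75 119.44  84.88] yaw 134.5 F [0.2 0.2 4.7] M [-0.016  0.054  0.064] gap 12.2 q7 -0.07
```

Call:
apply_moves(plan=[[0,0,0,0,0,-0.05,-1],[0,0,0,0,0,-0.1,-1]])

```text
time: 14.0
ee_pos: [518.7, 119.5, 84.9]
tcp_rot: [0.411, 0.912, 0.0, 0.0]
contact_force: [0.1, 0.2, 5.3]
finger_gap: 12.5
grasp_force: 59.8
```

```bash
python3 t.py
```

```text
t 14.00 pos [518.73 119.45  84.86] yaw 131.5 F [0.1 0.2 5.3] M [-0.048  0.086  0.079] gap 12.5 q7 -0.10
```

Call:
apply_moves(plan=[[0,0,0,0,0,-0.05,-1],[0,0,0,0,0,-0.1,-1]])

```text
time: 14.17
ee_pos: [518.7, 119.4, 84.9]
tcp_rot: [0.434, 0.901, 0.0, 0.0]
contact_force: [-0.8, -0.5, 5.0]
finger_gap: 12.6
grasp_force: 59.8
```

```bash
python3 t.py
```

```text
t 14.17 pos [518.72 119.44  84.86] yaw 128.5 F [-0.8 -0.5  5. ] M [-0.035 -0.019  0.032] gap 12.6 q7 -0.14
```

Call:
apply_moves(plan=[[0,0,0,0,0,-0.05,-1],[0,0,0,0,0,-0.1,-1]])

```text
time: 14.33
ee_pos: [518.7, 119.4, 84.9]
tcp_rot: [0.458, 0.889, 0.0, 0.0]
contact_force: [0.1, -0.3, 5.0]
finger_gap: 13.1
grasp_force: 59.8
```

```bash
python3 t.py
```

```text
t 14.33 pos [518.74 119.43  84.86] yaw 125.5 F [ 0.1 -0.3  5. ] M [-0.007 -0.031  0.056] gap 13.1 q7 -0.17
```

Call:
apply_moves(plan=[[0,0,0,0,0,-0.05,-1],[0,0,0,0,0,-0.1,-1]])

```text
time: 14.5
ee_pos: [518.8, 119.4, 84.9]
tcp_rot: [0.481, 0.877, 0.0, 0.0]
contact_force: [0.4, -0.1, 5.5]
finger_gap: 12.7
grasp_force: 59.8
```

```bash
python3 t.py
```

```text
t 14.50 pos [518.75 119.43  84.88] yaw 122.5 F [ 0.4 -0.1  5.5] M [-0.055  0.064  0.08 ] gap 12.7 q7 -0.21
```

Call:
apply_moves(plan=[[0,0,0,0,0,-0.05,-1],[0,0,0,0,0,-0.1,-1]])

```text
time: 14.67
ee_pos: [518.7, 119.3, 84.9]
tcp_rot: [0.504, 0.864, -0.0, 0.0]
contact_force: [0.0, 0.1, 5.3]
finger_gap: 12.5
grasp_force: 59.8
```

```bash
python3 t.py
```

```text
t 14.67 pos [518.71 119.32  84.87] yaw 119.5 F [0.  0.1 5.3] M [-0.11   0.038  0.097] gap 12.5 q7 -0.25
```

Call:
apply_moves(plan=[[0,0,0,0,0,-0.05,-1],[0,0,0,0,0,-0.1,-1]])

```text
time: 14.83
ee_pos: [518.7, 119.3, 84.8]
tcp_rot: [0.526, 0.85, -0.0, 0.0]
contact_force: [-0.1, -0.3, 5.3]
finger_gap: 12.7
grasp_force: 59.8
```

```bash
python3 t.py
```

```text
t 14.83 pos [518.66 119.32  84.85] yaw 116.5 F [-0.1 -0.3  5.3] M [-0.079  0.008 -0.024] gap 12.7 q7 -0.28
```

Call:
apply_moves(plan=[[0,0,0,0,0,-0.05,-1],[0,0,0,0,0,-0.1,-1]])

```text
time: 15.0
ee_pos: [518.7, 119.4, 84.8]
tcp_rot: [0.548, 0.836, 0.0, 0.0]
contact_force: [-0.3, -0.1, 4.8]
finger_gap: 13.0
grasp_force: 59.8
```

```bash
python3 t.py
```

```text
t 15.00 pos [518.68 119.39  84.85] yaw 113.5 F [-0.3 -0.1  4.8] M [-0.023  0.012  0.038] gap 13.0 q7 -0.32
```

Call:
apply_moves(plan=[[0,0,0,0,0,-0.05,-1],[0,0,0,0,0,-0.1,-1]])

```text
time: 15.17
ee_pos: [518.7, 119.4, 84.9]
tcp_rot: [0.57, 0.822, 0.0, 0.0]
contact_force: [0.9, 0.4, 5.3]
finger_gap: 12.8
grasp_force: 59.8
```

```bash
python3 t.py
```

```text
t 15.17 pos [518.73 119.42  84.87] yaw 110.5 F [0.9 0.4 5.3] M [-0.038 -0.01   0.025] gap 12.8 q7 -0.35
```

Call:
apply_moves(plan=[[0,0,0,0,0,-0.05,-1],[0,0,0,0,0,-0.1,-1]])

```text
time: 15.33
ee_pos: [518.7, 119.4, 84.9]
tcp_rot: [0.591, 0.807, 0.0, 0.0]
contact_force: [0.2, 0.3, 5.3]
finger_gap: 12.8
grasp_force: 59.8
```

```bash
python3 t.py
```

```text
t 15.33 pos [518.74 119.43  84.87] yaw 107.5 F [0.2 0.3 5.3] M [-0.042 -0.004  0.022] gap 12.8 q7 -0.39
```

Call:
apply_moves(plan=[[0,0,0,0,0,-0.05,-1],[0,0,0,0,0,-0.1,-1]])

```text
time: 15.5
ee_pos: [518.8, 119.4, 84.9]
tcp_rot: [0.612, 0.791, 0.0, 0.0]
contact_force: [-0.0, 0.2, 4.8]
finger_gap: 12.5
grasp_force: 59.7
```

```bash
python3 t.py
```

```text
t 15.50 pos [518.76 119.42  84.87] yaw 104.5 F [-0.   0.2  4.8] M [-0.036 -0.01   0.008] gap 12.5 q7 -0.42
```

Call:
apply_moves(plan=[[0,0,0,0,0,-0.05,-1],[0,0,0,0,0,-0.1,-1]])

```text
time: 15.67
ee_pos: [518.7, 119.4, 84.9]
tcp_rot: [0.633, 0.774, 0.0, 0.0]
contact_force: [-0.4, -0.2, 4.9]
finger_gap: 12.8
grasp_force: 59.7
```

```bash
python3 t.py
```

```text
t 15.67 pos [518.74 119.44  84.86] yaw 101.5 F [-0.4 -0.2  4.9] M [0.054 0.065 0.057] gap 12.8 q7 -0.46
```

Call:
apply_moves(plan=[[0,0,0,0,0,-0.05,-1],[0,0,0,0,0,-0.1,-1]])

```text
time: 15.83
ee_pos: [518.7, 119.5, 84.9]
tcp_rot: [0.653, 0.758, 0.0, 0.0]
contact_force: [-0.4, -0.4, 4.8]
finger_gap: 12.7
grasp_force: 59.7
```

```bash
python3 t.py
```

```text
t 15.83 pos [518.72 119.45  84.86] yaw 98.5 F [-0.4 -0.4  4.8] M [ 0.01  -0.019  0.086] gap 12.7 q7 -0.49
```

Call:
apply_moves(plan=[[0,0,0,0,0,-0.05,-1],[0,0,0,0,0,-0.1,-1]])

```text
time: 16.0
ee_pos: [518.7, 119.4, 84.9]
tcp_rot: [0.672, 0.74, 0.0, 0.0]
contact_force: [-0.2, -0.6, 5.0]
finger_gap: 12.5
grasp_force: 59.7
```

```bash
python3 t.py
```

```text
t 16.00 pos [518.74 119.44  84.86] yaw 95.5 F [-0.2 -0.6  5. ] M [-0.026 -0.012  0.043] gap 12.5 q7 -0.52
```

Call:
apply_moves(plan=[[0,0,0,0,0,-0.05,-1],[0,0,0,0,0,-0.1,-1]])

```text
time: 16.17
ee_pos: [518.6, 119.3, 84.8]
tcp_rot: [0.691, 0.722, -0.0, 0.0]
contact_force: [-0.0, 0.5, 4.3]
finger_gap: 12.7
grasp_force: 59.7
```

```bash
python3 t.py
```

```text
t 16.17 pos [518.62 119.35  84.81] yaw 92.5 F [-0.   0.5  4.3] M [-0.116  0.052  0.123] gap 12.7 q7 -0.56
```

Call:
apply_moves(plan=[[0,0,0,0,0,-0.03,-1],[0,0,0,0,0,-0.06,-1]])

```text
time: 16.33
ee_pos: [518.5, 119.3, 84.8]
tcp_rot: [0.702, 0.712, -0.0, 0.0]
contact_force: [0.3, -1.5, 5.6]
finger_gap: 12.6
grasp_force: 59.8
```

```bash
python3 t.py
```

```text
t 16.33 pos [518.54 119.31  84.78] yaw 90.8 F [ 0.3 -1.5  5.6] M [-0.178  0.076  0.257] gap 12.6 q7 -0.58
```

Call:
apply_moves(plan=[[0,0,0,0,0,-0.03,-1],[0,0,0,0,0,-0.06,-1]])

```text
time: 16.5
ee_pos: [518.5, 119.3, 84.7]
tcp_rot: [0.713, 0.701, -0.0, 0.0]
contact_force: [-0.9, -0.7, 4.2]
finger_gap: 12.4
grasp_force: 59.8
```

```bash
python3 t.py
```

```text
t 16.50 pos [518.53 119.29  84.74] yaw 89.0 F [-0.9 -0.7  4.2] M [-0.248  0.106  0.349] gap 12.4 q7 -0.60
```

Call:
apply_moves(plan=[[0,0,0,0,0,-0.03,-1],[0,0,0,0,0,-0.06,-1]])

```text
time: 16.67
ee_pos: [518.5, 119.2, 84.7]
tcp_rot: [0.724, 0.69, -0.0, 0.0]
contact_force: [-1.4, -2.0, 4.8]
finger_gap: 12.3
grasp_force: 59.8
```

```bash
python3 t.py
```

```text
t 16.67 pos [518.48 119.24  84.71] yaw 87.2 F [-1.4 -2.   4.8] M [-0.248  0.113  0.46 ] gap 12.3 q7 -0.62
```

Call:
apply_moves(plan=[[0,0,0,0,0,-0.02,-1]])

```text
time: 16.75
ee_pos: [518.5, 119.3, 84.7]
tcp_rot: [0.728, 0.686, -0.0, 0.0]
contact_force: [-1.3, -1.0, 4.4]
finger_gap: 12.7
grasp_force: 59.9
```

```bash
python3 t.py
```

```text
t 16.75 pos [518.48 119.28  84.69] yaw 86.6 F [-1.3 -1.   4.4] M [-0.305  0.121  0.576] gap 12.7 q7 -0.63
```

Call:
apply_moves(plan=[[0,0,0,0,0,0,-1],[0,0,0,0,0,0,-1],[0,0,0,0,0,0,-1]])

```text
time: 17.0
ee_pos: [518.5, 119.3, 84.7]
tcp_rot: [0.727, 0.686, -0.0, -0.0]
contact_force: [-0.8, -1.4, 2.8]
finger_gap: 12.7
grasp_force: 59.6
```

```bash
python3 t.py
```

```text
t 17.00 pos [518.49 119.28  84.7 ] yaw 86.7 F [-0.8 -1.4  2.8] M [-0.393  0.129  0.312] gap 12.7 q7 -0.62
```

Torque peaked at 0.58 N m (about 0.5 above free turning), so it's snug. I'll let go and back off.

Call:
apply_moves(plan=[[0,0,0,0,0,0,-0.3],[0,0,0,0,0,0,0.3],[0,0,0,0,0,0,0.6],[0,0,0,0,0,0,0.6],[0,0,0,0,0,0,0.6],[0,0,0,0,0,0,0.6]])

```text
time: 17.5
ee_pos: [518.7, 119.5, 84.7]
tcp_rot: [0.727, 0.686, 0.0, -0.0]
contact_force: [0.6, -0.4, 0.3]
finger_gap: 68.1
grasp_force: 0.0
```

Call:
apply_moves(plan=[[0,0,0.1,0,0,0,0.6],[0,0,0.3,0,0,0,0.6],[0,0,0.6,0,0,0,0.6],[0,0,1,0,0,0,0.6],[0,0,1,0,0,0,0.6],[0,0,1,0,0,0,0.6]])

```text
time: 18.0
ee_pos: [519.8, 119.7, 187.5]
tcp_rot: [0.728, 0.686, 0.002, 0.001]
contact_force: [0.4, 0.2, -0.1]
finger_gap: 68.4
grasp_force: 0.0
```

```bash
python3 t.py; python3 - <<'E'
from h import *
a=grab_frame("wrist");b=grab_frame("scene")
cv2.imwrite("pics/end.png",np.hstack([cv2.resize(a[100:300,200:440],(400,333)),cv2.resize(b[200:300,190:310],(400,333),interpolation=cv2.INTER_CUBIC)])[...,::-1])
E
```

```text
t 18.00 pos [519.83 119.69 187.52] yaw 86.6 F [ 0.4  0.2 -0.1] M [-0.008  0.041 -0.034] gap 68.4 q7 -0.56
```

View pics/end.png

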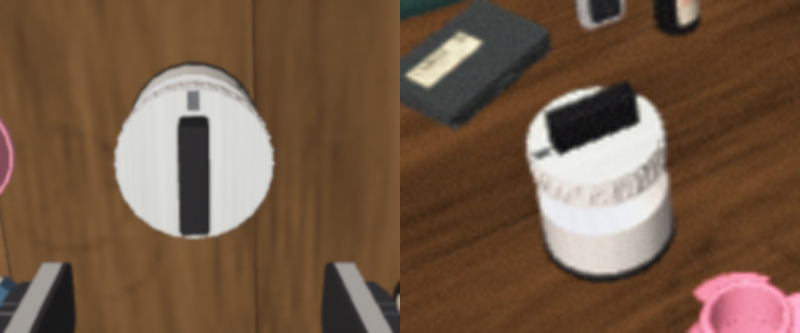

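The lid sits level and centred on the jar. Its bar is still in line with the tool (left view (194,160)), so it has not sprung back, and the gripper is clear.

```bash
python3 -c "
from workcell import *
print(hand_in())"
```

```text
the job is handed in; nothing more can be done
None
```

I set the lid on the jar, turned it clockwise until snug (about 0.5 N m above free turning), let go and handed the job in; the judge returned no result.

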